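Bring a fresh label roll over the tube labeller's spindle

ROBOT

A 6-joint arm with a two-finger parallel gripper is mounted at the origin on a cart in front of the work surface, level with it; the furniture and walls round the work are solid. World frame = base frame: x ahead of the robot, y to its left, z up, the work surface at z = 0. Lengths are in m, angles in rad, forces in N, time in s.
With the tool pointing down it reaches from about 0.275 to 0.85 m from the base axis. Payload 5.2 kg.
Tool frame: the origin (TCP) lies at the very end of the fingers, on their centre line; the grasp point (between the pads) lies 19 mm behind it; z points along the fingers, y is the line along which they close (so a half turn about z gives the same grasp; the last joint's range is limited). The gripper opens to 85 mm and grips with 20 to 120 N. Pads are 22 mm wide; open, the fingers measure 114 mm over their backs; the gripper's body (76 mm by 85 mm) begins 54 mm behind the grasp point. The pads swing forward as they close: fully open they stand 13 mm farther back than shut.
Start: joints at [-0.203, 0.259, 1.535, -0, 1.348, -0.203], TCP at [0.55, 0, 0.231] pointing down, gripper open.
Joint ranges: [-3.14, 3.14], [-0.91, 2.08], [0.19, 2.58], [-1.22, 4.36], [0.22, 2.71], [-3.12, 3.12]. Speed limits (rad/s): [2.57, 2.57, 3.14, 3.14, 3.14, 3.14].

INTERFACE

Orientations are given as a rotation vector (axis times angle).
In Python, from plant import env gives the robot as it stands.
- The arm moves only by the shell command python3 -m handwheel 'ROWS' [FORCE]. ROWS is JSON, a list of rows, each a list of 7 numbers: the turn, a rotation vector about the tool's x, y, z in degrees, then the shift along the tool's x, y, z in cm, then the opening, from -1 (shut) to 1 (fully open). In form: [[wx, wy, wz, tx, ty, tz, claw], ...]. A call has 1 to 8 rows; each row is the pose to reach, as a shift and turn from the pose commanded when the call began, along the tool's axes at that moment; what a row does not reach only later rows make up. A row lasts 1/10 s, in which the tool goes at most 50 mm and 8.59 degrees, less where a joint would pass 70% of its speed; a pose out of reach is approached as far as the arm can. A call with a gripper value outside its range is refused whole. The fingers move at their own pace and stop on an object; FORCE is the grip in N (left out, the last holds). Time passes only in rows, so rows that repeat a pose let the fingers close. It gives the time, the measured TCP pose, the force, the opening and the grip force at its end, in the units of the state.
- env.state(): the state, without advancing time (a new reading comes with each control period).
- env.read_camera(name): name is "scene" or "side" or "wrist"; returns a dict with "image" (400x640x3 uint8, red, green, blue), "camera_matrix" (3x3 intrinsics, pixels), "R" (3x3) and "t" (3): a world point X has camera coordinates R X + t; the wrist camera has in their place "T_tool_cam" (4x4, takes a point from camera to tool coordinates, whose origin is the TCP and whose axes are the flange's). Camera axes: x right, y down, z forward; pixel columns grow to the right and rows downward; lengths in m; the calibration is good to about 2 mm. The wrist camera is an equidistant fisheye: a pixel r from the principal point sees the ray r / f radians off the axis. A picture is of the moment at which its call begins: read the wrist's pose just before it. There is no depth.
- env.close_job(): hands the job in; it is judged then, once.
Trained networks look in a picture, given as the dict that the camera call returned (one of the last four; its "shot" number tells which), for a name from the list of things; names that differ only in an ending like _2 or _b are one class to them, and where a whole thing is asked for, a point or a joint stands for the part that bears it (a point fixed in the world has none). Each returns a list of dicts, best first, with "confidence" (0 to 1); they miss things now and then, are a little off and sometimes report something else, mostly with a low value. They report only what shows in the picture. A call takes as long as a camera call.
- env.silhouettes(picture, query): "region" (400x640 bool, what is visible of it) and "xy" ([column, row] in pixels, amid what is visible of it).
- env.tip_of(picture, query): "xy" ([column, row] in pixels: a listed point, or the origin of a listed thing).
The state is a dict: "clock": time; "joint_pos": joint angles; "joint_vel": joint speeds; "tau": joint torques, N m; "ee_pos": TCP position; "tool_rot": TCP orientation; "contact_force": force on the tool from outside, world axes, zero at the start; "ft_torque": the same for the moment, N m; "finger_gap": finger opening in m; "grasp_force": force on a finger pad.
Only numpy, scipy, OpenCV 4.12 (cv2) and the standard library are available. Lean on these libraries where they do the work, as an engineer would, in place of code of your own. Each camera call takes 0.05 s, during which the arm holds its last target. There are 200 camera calls.

TASK

Get the tube labeller ready for a new roll: first swing its red-knobbed follower arm right out to the stop, clear of the platter. Then slide the roll of yellow labels straight up off its post on the roll stand, bring it across to the labeller without knocking anything that stands between, and finish still holding it there: level, centred about a centimetre above the tip of the empty spindle, so that a colleague can thread the loose end before it goes down. The yellow roll must not touch the labeller or its arm, and the white roll, the tip box and the two bottles in between stay where they are.

Things in the scene. Friction and masses are not known exactly. Their poses are not given: they have to be found in the camera images.
- roll_yellow: The roll to fetch: wound yellow labels standing on its flat side, 60 mm outside diameter, 50 mm high, through bore 25.4 mm, about 0.11 kg, rigid. Origin on the bore's axis at the underside; z along the bore, up. It starts threaded on either of the roll stand's two posts, its underside 17 mm above the worktop.
- roll_white: The other roll, the same size and shape but with white labels, on the stand's other post. Not to be disturbed. Origin on the bore's axis at the underside, z up.
- roll_stand: Grey stand fixed to the worktop left or right of the middle: plate 85 (x) x 210 (y) mm, top at 14 mm; two black discs (52 mm diameter, tops at 17 mm) at y = +60 and y = -60 mm, each with an upright steel post, 20 mm diameter, tip 77 mm above the worktop (10 mm above a roll's top), last 8 mm tapered. Origin at the plate's centre on the worktop, z up.
- labeller: Tube labeller fixed to the worktop, on the other side from the stand: off-white base 140 (x) x 210 (y) mm, deck at 20 mm, round aluminium platter (94 mm diameter, top at 26 mm) with an upright black spindle; at its -y end a control pod (x -15 to 65, y -105 to -65 mm) 102 mm high and rollers up to 75 mm. Origin at the base's centre on the worktop, z up, front -x. Carries the follower arm.
- spindle_tip (a point): Tip of the labeller's spindle, on its axis, 80 mm above the worktop, at x = -25, y = -20 mm in the labeller's frame; axes parallel to the labeller's. The spindle is 22 mm in diameter and tapers over its top 13 mm to 10 mm at the tip.
- follower_arm (a joint): Angle of the labeller's follower arm about its vertical hinge: 0 = in, the roller 26 mm from the spindle's axis; 0.9 = right out at its stop. It grows as the knob swings away from the spindle, clockwise seen from above, and starts between 0 and 0.3. Friction holds it where it is left; about 1 N at the knob moves it.
- follower_hinge (a point): Point on the follower arm's vertical hinge axis, at x = 55, y = 5 mm in the labeller's frame, 108 mm above the worktop (the height of the knob's middle); axes parallel to the labeller's.
- follower_knob (a point): Middle of the red cylindrical knob at the free end of the follower arm, 16 mm diameter, 26 mm high, upright, from 94 to 120 mm above the worktop, on top of a white upright roller (13 mm diameter). 80 mm from the hinge axis; at joint value q it lies from the hinge at -80 cos q mm along x and +80 sin q mm along y of the labeller's frame.
- tip_box: Yellow pipette-tip box with a clear lid, 92 x 117 mm, 70 mm high, loose, between stand and labeller. Not to be disturbed. Behind it, from y = -0.38 to 0.05 m, the front of a tall analyser stands at x = 0.68 m in the world: keep gripper and wrist clear of it, and of the other tall instrument at the left from y = 0.38 m on. Origin at the centre of its underside.
- bottle_iso: White bottle with a blue cap, 46 mm diameter, 100 mm high, loose, between stand and labeller near the front edge. Not to be disturbed. Origin at the centre of its underside.
- dropper_5: Small dropper bottle with a red pointed cap, 25 mm diameter, 68 mm high, loose, between stand and labeller near the front edge. Not to be disturbed. Origin at the centre of its underside.

How it is judged:
On the way, in this order (a step that is already met when the one before it is completed fails the run):
1. the follower arm is swung out (joint above 0.8 of 0.9 rad), the yellow roll still on its post (value of joint follower_arm above 0.8 rad and distance of roll_yellow from where it was at the start of the episode below 0.02 m), for 0.2 s.
2. the yellow roll is lifted clear off its post (underside above the post's tip) (z of roll_yellow in the frame of roll_stand above 0.079 m and contact force between the fingers and roll_yellow above 0.5 N), for 0.2 s.
At the end, for the whole second after the job is handed in: The yellow roll is held still, axis within 6 mm of the spindle's, tilt under 0.1 rad, underside 3 to 22 mm above the tip, touching neither labeller nor stand; follower arm out (over 0.8 rad); white roll, tip box and both bottles within 2 cm of where they stood (value of joint follower_arm above 0.8 rad and horizontal distance between roll_yellow and spindle_tip below 0.006 m and z of roll_yellow in the frame of spindle_tip between 0.003 and 0.022 m and angle between roll_yellow's own z axis and vertical below 0.1 rad and linear speed of roll_yellow below 0.02 m/s and contact force between the fingers and roll_yellow above 0.5 N and contact force between roll_yellow and labeller below 0.05 N and contact force between roll_yellow and roll_stand below 0.05 N and distance of each of roll_white, tip_box, bottle_iso, dropper_5 from where it was at the start of the episode below 0.02 m); the arm keeps its last pose, push and grip.
It fails at once if the yellow roll touches the labeller or its follower arm (more than 1 N) (contact force between roll_yellow and labeller above 1 N).
It fails at once if the white roll is moved by more than 2 cm (distance of roll_white from where it was at the start of the episode above 0.02 m).
It fails at once if the tip box or one of the two bottles is moved by more than 2 cm or tipped over (distance of any of tip_box, bottle_iso, dropper_5 from where it was at the start of the episode above 0.02 m or angle between any of bottle_iso, dropper_5's own z axis and vertical above 0.5 rad).
It also fails if it takes over 58 s, if anything falls off the work surface, if the arm or the gripper's body presses on something with over 40 N, if the wrist force passes 120 N, or if a joint passes its speed limit or range.

## Working session

There is one attempt and no reset: what is moved stays moved. The work goes in short steps, Python scripts to look and compute and a shell command to move; the robot and the scene stay as the last step left them, time stands still between calls to the robot, and variables do not carry over. Pictures are saved under pics/ and viewed, at most 10 in all, crops included, and the job is handed in when it is done.

```bash
mkdir -p pics; ls; cat > h.py <<'E'
import numpy as np, cv2
from plant import env
from scipy.spatial.transform import Rotation as Rn
def shot(n,save=None):
    s=env.state(); p=env.read_camera(n)
    if n=="wrist":
        T=np.eye(4);T[:3,:3]=Rn.from_rotvec(s["tool_rot"]).as_matrix();T[:3,3]=s["ee_pos"]; p["W"]=T@np.array(p["T_tool_cam"])
    if save: cv2.imwrite("pics/"+save,p["image"][:,:,::-1])
    return p
def ray(p,xy):
    K=np.array(p["camera_matrix"]); u=(xy[0]-K[0,2])/K[0,0]; v=(xy[1]-K[1,2])/K[1,1]
    if "W" in p:
        r=np.hypot(u,v); d=np.array([u/r*np.sin(r),v/r*np.sin(r),np.cos(r)]) if r>0 else np.array([0,0,1.])
        return p["W"][:3,3],p["W"][:3,:3]@d
    R=np.array(p["R"]);t=np.array(p["t"]); d=R.T@np.array([u,v,1]); return -R.T@t,d/np.linalg.norm(d)
def atz(p,xy,z):
    o,d=ray(p,xy); return o+d*(z-o[2])/d[2]
def proj(p,X):
    X=np.asarray(X,float);K=np.array(p["camera_matrix"])
    if "W" in p:
        c=p["W"][:3,:3].T@(X-p["W"][:3,3]); r=np.arctan2(np.hypot(c[0],c[1]),c[2]); a=np.arctan2(c[1],c[0]); u,v=r*np.cos(a),r*np.sin(a)
    else:
        c=np.array(p["R"])@X+np.array(p["t"]); u,v=c[0]/c[2],c[1]/c[2]
    return np.array([K[0,0]*u+K[0,2],K[1,1]*v+K[1,2]])
E
python3 - <<'E'
from h import *
Z=dict(roll_yellow=.017,roll_white=.017,roll_stand=0,labeller=0,spindle_tip=.08,follower_hinge=.108,follower_knob=.107,tip_box=0,bottle_iso=0,dropper_5=0)
for n in ["scene","side","wrist"]:
    p=shot(n,n+"0.png"); print(n, -np.array(p["R"]).T@p["t"] if "R" in p else p["W"][:3,3])
    for k,z in Z.items():
        print(k,[(np.round(d["xy"]),round(d["confidence"],2),np.round(atz(p,d["xy"],z),3)[:2]) for d in env.tip_of(p,k)[:2]])
s=env.state();print(s["clock"],s["tool_rot"])
a=[cv2.imread(f"pics/{n}0.png") for n in ["scene","side"]]
cv2.imwrite("pics/a.png",cv2.resize(np.vstack(a),(800*3//4,750*3//4+37)) )
E
```

```text
pics
scene [-0.6664997  -0.3887942   0.73234453]
roll_yellow [(array([390., 220.]), 0.72, array([ 0.58 , -0.273]))]
roll_white [(array([429., 234.]), 0.61, array([ 0.527, -0.392]))]
roll_stand [(array([409., 233.]), 0.68, array([ 0.546, -0.334]))]
labeller [(array([249., 210.]), 0.65, array([0.556, 0.17 ]))]
spindle_tip [(array([249., 188.]), 0.96, array([0.554, 0.167]))]
follower_hinge []
follower_knob [(array([240., 184.]), 0.46, array([0.522, 0.179]))]
tip_box [(array([326., 213.]), 0.85, array([ 0.599, -0.071]))]
bottle_iso [(array([333., 228.]), 0.92, array([ 0.518, -0.112]))]
dropper_5 [(array([290., 225.]), 0.55, array([0.501, 0.016])), (array([428., 233.]), 0.19, array([ 0.563, -0.389]))]
side [0.56742983 0.77910095 0.85367395]
roll_yellow [(array([314., 194.]), 0.58, array([ 0.588, -0.288]))]
roll_white [(array([328., 177.]), 0.48, array([ 0.536, -0.387])), (array([333., 286.]), 0.2, array([0.532, 0.117]))]
roll_stand [(array([320., 190.]), 0.56, array([ 0.566, -0.335])), (array([341., 230.]), 0.21, array([ 0.499, -0.121]))]
labeller [(array([326., 311.]), 0.78, array([0.551
[... 507 characters left out ...]
 [(array([333., 344.]), 0.53, array([ 0.579, -0.281]))]
roll_white []
roll_stand []
labeller [(array([325.,  24.]), 0.97, array([0.562, 0.171]))]
spindle_tip [(array([271., 156.]), 0.73, array([0.508, 0.024])), (array([294.,  19.]), 0.61, array([0.531, 0.156]))]
follower_hinge [(array([345., 219.]), 0.41, array([ 0.578, -0.03 ]))]
follower_knob [(array([333., 345.]), 0.69, array([ 0.572, -0.192])), (array([273., 156.]), 0.16, array([0.514, 0.03 ]))]
tip_box [(array([344., 218.]), 0.97, array([ 0.589, -0.073]))]
bottle_iso [(array([281., 246.]), 0.93, array([ 0.505, -0.112]))]
dropper_5 [(array([272., 157.]), 0.71, array([0.497, 0.009]))]
1.65 [-2.22140699e+00 -2.22144528e+00  2.37743037e-05]
```

View pics/scene0.png

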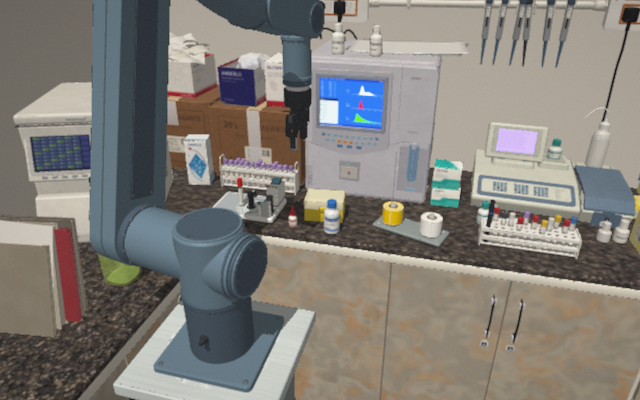

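View pics/side0.png

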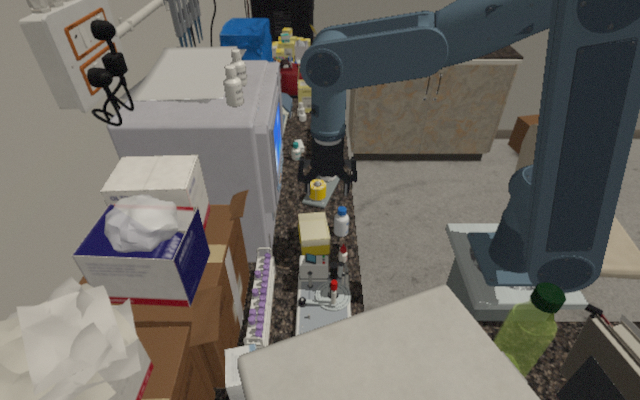

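View pics/wrist0.png

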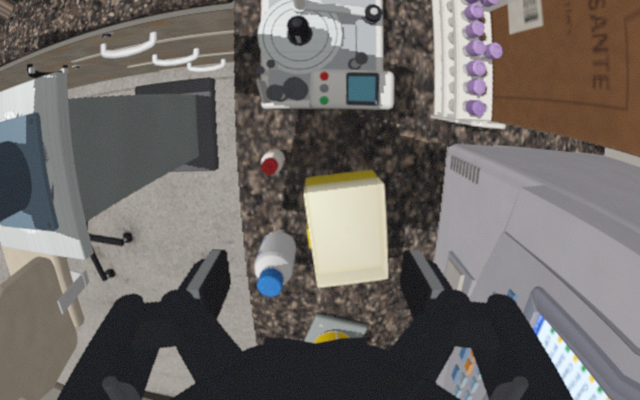

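The scene view shows the labeller on the left (y≈0.17), the tip box and bottles in the middle, and the yellow roll (390,213) nearer than the white (430,225). In the side view the red knob is at about (333,288). In the wrist view the spindle is at (298,28) and the hinge at (373,13), with the knob out of frame. I'll move closer to the labeller with the fingers shut.

```bash
python3 -m handwheel '[[0,0,0,4,-1,-1,-1],[0,0,0,7,-2,-2,-1],[0,0,0,7,-2,-2,-1]]' && python3 - <<'E'
from h import *
p=shot("wrist","w1.png")
Z=dict(labeller=0,spindle_tip=.08,follower_hinge=.108,follower_knob=.107,dropper_5=0)
for k,z in Z.items():
    print(k,[(np.round(d["xy"]),round(d["confidence"],2),np.round(atz(p,d["xy"],z),3)[:2]) for d in env.tip_of(p,k)[:2]])
E
```

```text
clock: 1.95
ee_pos: [0.5295, 0.0731, 0.2529]
tool_rot: [2.218, 2.225, 0.004]
contact_force: [0.9, -0.4, -0.2]
finger_gap: 0.044
grasp_force: 0.0
labeller [(array([338.,  85.]), 0.9, array([0.559, 0.171]))]
spindle_tip [(array([315.,  97.]), 0.71, array([0.53 , 0.154]))]
follower_hinge [(array([405.,  75.]), 0.71, array([0.614, 0.178]))]
follower_knob [(array([317.,  63.]), 0.84, array([0.532, 0.186]))]
dropper_5 [(array([290., 208.]), 0.83, array([0.496, 0.007]))]
```

View pics/w1.png

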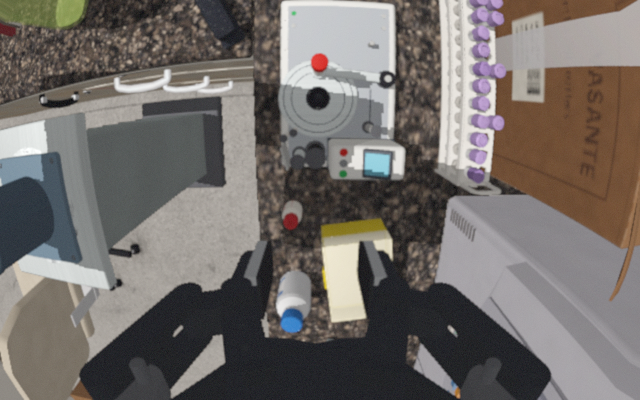

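The wrist view shows the knob at (319,62), the spindle at (318,98) and the hinge at about (388,79). That puts the knob at (0.533,0.187), so I'll descend on its -y side with closed fingers.

```bash
python3 -m handwheel '[[0,0,0,4,0.5,0,-1],[0,0,0,8,0.5,0,-1],[0,0,0,8,0.5,4,-1],[0,0,0,8,0.5,8,-1],[0,0,0,8,0.5,12,-1],[0,0,0,8,0.5,14.7,-1],[0,0,0,8,0.5,14.7,-1]]' && python3 - <<'E'
from h import *
p=shot("side"); i=p["image"]
c=cv2.resize(i[250:350,260:400],None,fx=4,fy=4); q=shot("wrist")["image"]
cv2.imwrite("pics/s1.png",np.hstack([c,cv2.resize(q[0:400,180:420],(240,400))])[:,:,::-1])
E
```

```text
clock: 2.95
ee_pos: [0.5319, 0.149, 0.0999]
tool_rot: [-2.218, -2.216, 0.011]
contact_force: [-0.2, 0.5, 0.1]
finger_gap: 0.0
grasp_force: 0.0
```

View pics/s1.png

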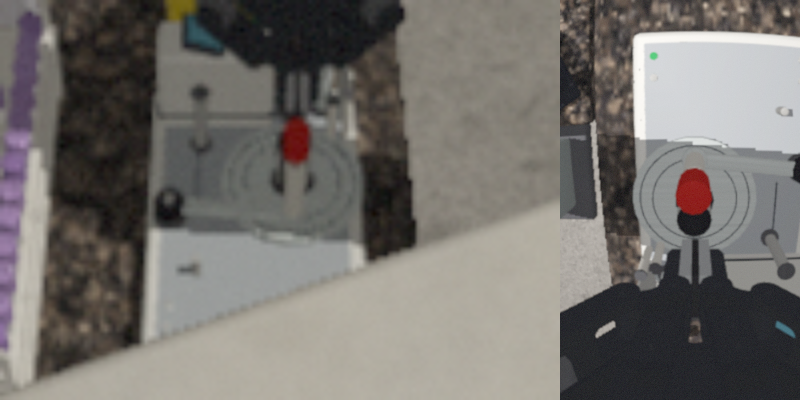

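The fingers are down right behind the red knob and lined up with it. Pushing towards +y.

```bash
python3 -m handwheel '[[0,0,0,1.5,0,0,-1],[0,0,0,3,0.5,0,-1],[0,0,0,4,1,0,-1],[0,0,0,5,1.3,0,-1],[0,0,0,6,1.6,0,-1],[0,0,0,7,2,0,-1],[0,0,0,7.4,2.2,0,-1],[0,0,0,7.4,2.2,0,-1]]' && python3 - <<'E'
from h import *
p=shot("wrist","w2.png")
for k,z in dict(labeller=0,spindle_tip=.08,follower_hinge=.108,follower_knob=.107).items():
    print(k,[(np.round(d["xy"]),round(d["confidence"],2),np.round(atz(p,d["xy"],z),3)[:2]) for d in env.tip_of(p,k)[:2]])
E
```

```text
clock: 3.85
ee_pos: [0.5584, 0.223, 0.1048]
tool_rot: [2.218, 2.22, -0.002]
contact_force: [3.3, -7.8, 2.6]
finger_gap: 0.0002
grasp_force: 4.1
labeller [(array([317., 247.]), 0.71, array([0.561, 0.173]))]
spindle_tip []
follower_hinge []
follower_knob [(array([326., 224.]), 0.8, array([0.564, 0.241]))]
```

View pics/w2.png

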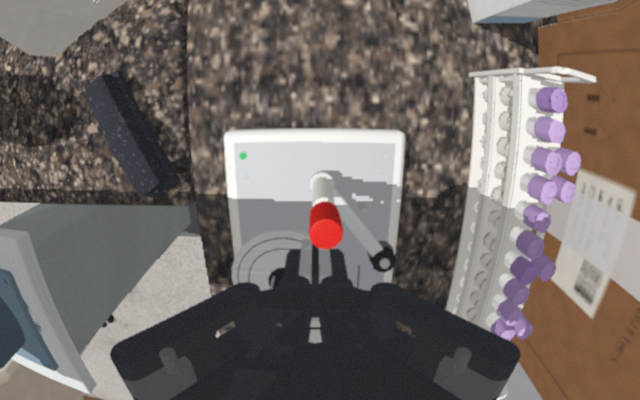

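The reaction force is about 8 N and the knob is at (0.564,0.241), which matches q≈0.9, so the arm is at its stop. I'll back off and up, opening the fingers, and measure the spindle from above.

```bash
python3 -m handwheel '[[0,0,0,-1.5,0,0,-1],[0,0,0,-3,-0.5,-4,-1],[0,0,0,-6,-1,-8,-1],[0,0,0,-10,-2,-12,1],[0,0,0,-14,-2.7,-15,1],[0,0,0,-14.4,-2.7,-16,1],[0,0,0,-14.4,-2.7,-16,1]]' && python3 - <<'E'
from h import *
p=shot("wrist","w3.png")
for k,z in dict(labeller=0,spindle_tip=.08,follower_hinge=.108,follower_knob=.107,tip_box=0,bottle_iso=0,dropper_5=0).items():
    print(k,[(np.round(d["xy"]),round(d["confidence"],2),np.round(atz(p,d["xy"],z),3)[:2]) for d in env.tip_of(p,k)[:2]])
E
```

```text
clock: 4.8
ee_pos: [0.531, 0.0785, 0.2669]
tool_rot: [2.222, 2.216, 0.005]
contact_force: [-0.4, -0.3, 0.1]
finger_gap: 0.0583
grasp_force: 0.0
labeller [(array([333.,  90.]), 0.62, array([0.557, 0.17 ]))]
spindle_tip [(array([317., 102.]), 0.82, array([0.534, 0.154]))]
follower_hinge [(array([399.,  81.]), 0.96, array([0.615, 0.177])), (array([346.,  16.]), 0.46, array([0.563, 0.24 ]))]
follower_knob [(array([345.,  17.]), 0.6, array([0.561, 0.24 ]))]
tip_box [(array([351., 256.]), 0.6, array([ 0.587, -0.071]))]
bottle_iso [(array([296., 279.]), 0.86, array([ 0.502, -0.111])), (array([335.,  86.]), 0.22, array([0.559, 0.175]))]
dropper_5 [(array([290., 208.]), 0.6, array([0.498, 0.007]))]
```

```bash
python3 -m handwheel '[[0,0,0,-5,0,0,1],[0,0,0,-10,0,0,1],[0,0,0,-15,0,0,1],[0,0,0,-20,0,0,1],[0,0,0,-25,1,0,1],[0,0,0,-30,2,0,1],[0,0,0,-34,3,0,1],[0,0,0,-38,3,0,1]]' && python3 -m handwheel '[[0,0,0,0,0,0,1],[0,0,0,0,0,0,1]]' && python3 - <<'E'
from h import *
p=shot("wrist","w4.png")
for k,z in dict(roll_yellow=.017,roll_white=.017,roll_stand=0,tip_box=0,bottle_iso=0).items():
    print(k,[(np.round(d["xy"]),round(d["confidence"],2),np.round(atz(p,d["xy"],z),3)[:2]) for d in env.tip_of(p,k)[:2]])
    for d in env.silhouettes(p,k)[:1]: print("  sil",np.round(d["xy"]),round(d["confidence"],2),d["region"].sum())
E
```

```text
clock: 6.0
ee_pos: [0.5608, -0.3016, 0.2632]
tool_rot: [-2.22, -2.221, -0.0]
contact_force: [-0.3, -0.3, 0.9]
finger_gap: 0.0853
grasp_force: 0.0
clock: 6.2
ee_pos: [0.5598, -0.3002, 0.263]
tool_rot: [-2.221, -2.218, -0.0]
contact_force: [-0.0, -0.8, 0.4]
finger_gap: 0.0858
grasp_force: 0.0
roll_yellow [(array([329., 149.]), 0.86, array([ 0.577, -0.284])), (array([302., 230.]), 0.16, array([ 0.541, -0.396]))]
  sil [323. 155.] 0.82 1892
roll_white [(array([301., 232.]), 0.92, array([ 0.54 , -0.398]))]
  sil [300. 238.] 0.76 1962
roll_stand [(array([313., 188.]), 0.8, array([ 0.557, -0.341]))]
  sil [315. 184.] 0.63 5519
tip_box []
  sil [345.  15.] 0.58 2193
bottle_iso [(array([268.,  18.]), 0.85, array([ 0.5 , -0.11]))]
  sil [266.  13.] 0.94 1301
```

View pics/w4.png

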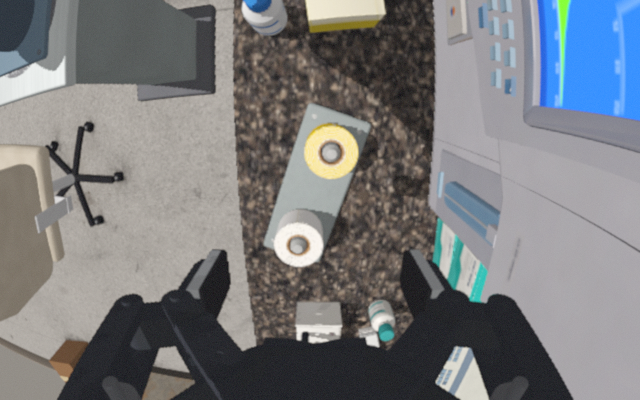

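The yellow roll's top is at about (331,151) with its post tip at (331,152), and the white roll is at (298,240). Fingers closing along x will clear the white roll. Next I'll refine the centre from the colour mask.

```bash
cat >> h.py <<'E'
def yfit(p,z0,img=None):
    """fit world (x,y) of roll by matching the projected silhouette hull of the cylinder to the yellow mask"""
    from scipy.optimize import minimize
    h=cv2.cvtColor(p["image"],cv2.COLOR_RGB2HSV); m=cv2.inRange(h,(18,110,90),(36,255,255))
    n,l,st,c=cv2.connectedComponentsWithStats(m)
    a=np.linspace(0,2*np.pi,48,endpoint=False)
    return m,l,st,c
def cost(p,mask,x,y,z0,S=8):
    a=np.linspace(0,2*np.pi,48,endpoint=False)
    P=np.array([proj(p,[x+.03*np.cos(t),y+.03*np.sin(t),z]) for z in (z0,z0+.05) for t in a])
    H=cv2.convexHull((P*S).astype(np.int32)); im=np.zeros((400,640),np.uint8)
    cv2.fillConvexPoly(im,H,255,cv2.LINE_8,3)
    return np.logical_xor(im>0,mask>0).sum()
E
python3 - <<'E'
from h import *
from scipy.optimize import minimize
p=shot("wrist"); m,l,st,c=yfit(p,.017)
for i in range(1,len(st)):
    if st[i,4]>300: print(st[i],c[i])
print(atz(p,(331,152),.077),atz(p,(331,151),.067))
i=min((j for j in range(1,len(st)) if st[j,4]>300),key=lambda j:np.hypot(*(c[j]-[331,153])))
mk=(l==i).astype(np.uint8); hull=cv2.convexHull(cv2.findContours(mk,0,1)[0][0]); mk=cv2.fillConvexPoly(mk,hull,1)
r=minimize(lambda v:cost(p,mk,v[0],v[1],.017),[.577,-.284],method="Nelder-Mead",options=dict(initial_simplex=[[.577,-.284],[.581,-.284],[.577,-.28]]))
print(r.x,r.fun,mk.sum())
print(env.state()["ee_pos"])
E
```

```text
[309  20  70  13 486] [342.17695473  26.1399177 ]
[ 0.57796249 -0.27782143  0.077     ] [ 0.57848055 -0.2783776   0.067     ]
[ 0.5728125 -0.2816875] 2982.0 549
[ 0.56005755 -0.29973744  0.26447369]
```

```bash
python3 -m handwheel '[[0,0,0,1,0.8,4,1],[0,0,0,2,1.7,8,1],[0,0,0,2,1.7,12,1],[0,0,0,2,1.7,14,1],[0,0,0,2,1.7,14,1],[0,0,0,2,1.7,14,1]]' && python3 - <<'E'
from h import *
p=shot("wrist","w5.png")
for k,z in dict(roll_yellow=.017,roll_white=.017,roll_stand=0).items():
    print(k,[(np.round(d["xy"]),round(d["confidence"],2),np.round(atz(p,d["xy"],z),3)[:2]) for d in env.tip_of(p,k)[:2]])
d=env.silhouettes(p,"roll_yellow")
if d:
    mk=d[0]["region"].astype(np.uint8); print(d[0]["xy"],mk.sum())
    mk=cv2.fillConvexPoly(mk,cv2.convexHull(max(cv2.findContours(mk,0,1)[0],key=len)),1)
    from scipy.optimize import minimize
    r=minimize(lambda v:cost(p,mk,v[0],v[1],.017),[.577,-.284],method="Nelder-Mead",options=dict(initial_simplex=[[.577,-.284],[.581,-.284],[.577,-.28]]))
    print(r.x,r.fun,mk.sum())
print(proj(p,[.578,-.28,.077]),env.state()["ee_pos"])
E
```

```text
clock: 7.4
ee_pos: [0.5773, -0.2802, 0.1248]
tool_rot: [2.221, 2.221, 0.0]
contact_force: [0.2, -0.7, 1.0]
finger_gap: 0.0855
grasp_force: 0.0
roll_yellow [(array([316., 192.]), 0.91, array([ 0.579, -0.279]))]
roll_white [(array([276., 302.]), 0.97, array([ 0.539, -0.395]))]
roll_stand [(array([294., 245.]), 0.83, array([ 0.558, -0.337]))]
[315.2, 198.7] 5590
[ 0.57777605 -0.2796843 ] 115.0 6345
[315.33605775 219.57062571] [ 0.57780914 -0.28064269  0.1261617 ]
```

View pics/w5.png

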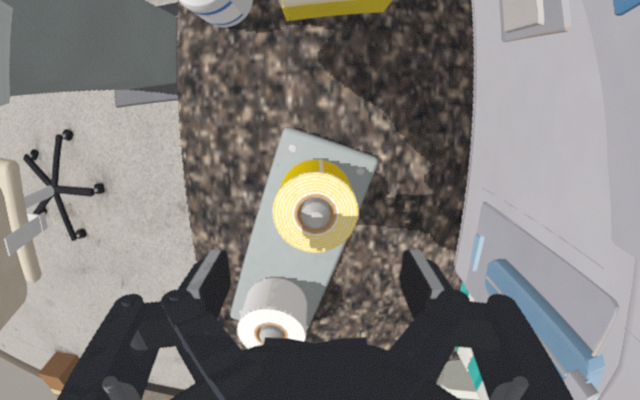

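The roll is centred between the open fingers: its top is around (316,213), and the fit gives (0.578,-0.280) against a TCP of (0.578,-0.281). Descending and gripping.

```bash
python3 -m handwheel '[[0,0,0,0.1,0,3,1],[0,0,0,0.1,0,6,1],[0,0,0,0.1,0,8.5,1],[0,0,0,0.1,0,9.5,1],[0,0,0,0.1,0,9.5,1],[0,0,0,0.1,0,9.5,1]]' 40 && python3 -m handwheel '[[0,0,0,0,0,0,-1],[0,0,0,0,0,0,-1],[0,0,0,0,0,0,-1],[0,0,0,0,0,0,-1],[0,0,0,0,0,0,-1],[0,0,0,0,0,0,-1]]' 40
```

```text
clock: 8.25
ee_pos: [0.5778, -0.2796, 0.0307]
tool_rot: [2.22, 2.22, 0.001]
contact_force: [-0.3, -0.2, -0.2]
finger_gap: 0.0856
grasp_force: 0.0
clock: 8.85
ee_pos: [0.578, -0.2797, 0.0313]
tool_rot: [2.219, 2.219, 0.001]
contact_force: [-0.4, -0.3, 7.0]
finger_gap: 0.0587
grasp_force: 43.5
```

```bash
python3 -m handwheel '[[0,0,0,0,0,-1,-1],[0,0,0,0,0,-2.5,-1],[0,0,0,0,0,-5,-1],[0,0,0,0,0,-8,-1],[0,0,0,0,0,-12,-1],[0,0,0,0,0,-16,-1],[0,0,0,0,0,-17,-1],[0,0,0,0,0,-17,-1]]' && python3 - <<'E'
from h import *
from scipy.optimize import minimize
p=shot("wrist"); e=env.state()["ee_pos"]; print(e)
d=env.silhouettes(p,"roll_yellow")
print([(x["xy"],x["confidence"],x["region"].sum()) for x in d])
print([(x["xy"],x["confidence"]) for x in env.tip_of(p,"roll_yellow")], proj(p,e+[0,0,-.014]))
i=p["image"]; cv2.imwrite("pics/g.png",i[:,:,::-1])
q=shot("scene"); print([(x["xy"],x["confidence"],atz(q,x["xy"],e[2]-.014)) for x in env.tip_of(q,"roll_yellow")], proj(q,e+[0,0,-.014]))
E
```

```text
clock: 9.65
ee_pos: [0.5781, -0.2797, 0.2029]
tool_rot: [2.217, 2.217, 0.001]
contact_force: [-0.4, 0.3, -1.0]
finger_gap: 0.0586
grasp_force: 43.1
[ 0.57708902 -0.27900281  0.20035482]
[([314.5, 274.5], 0.93, np.int64(15938)), ([327.4, 17.5], 0.54, np.int64(3031))]
[([314.9, 243.1], 0.58)] [312.28655589 239.35250105]
[([395.1, 174.0], 0.79, array([ 0.54115374, -0.28185112,  0.18635482])), ([229.1, 178.3], 0.46, array([0.39709865, 0.15023638, 0.18635482]))] [395.6285013  168.79964398]
```

View pics/g.png

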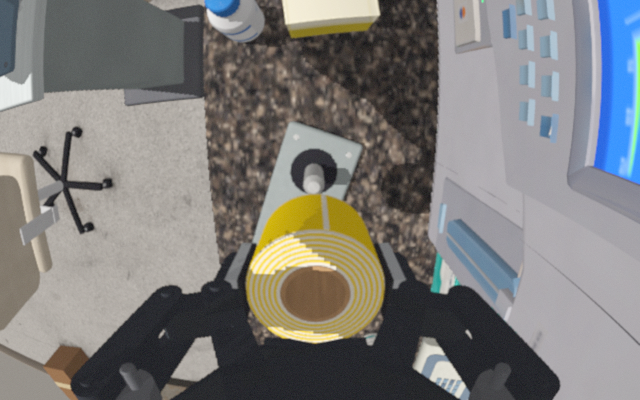

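The roll is held level, with its bore at about (316,292), the post is empty and the white roll is undisturbed. Carrying it across at height.

```bash
python3 -m handwheel '[[0,0,0,2,0,0,-1],[0,0,0,5,-0.5,0,-1],[0,0,0,9,-1,0,-1],[0,0,0,13,-1.5,0,-1],[0,0,0,17,-2,0,-1],[0,0,0,21,-2.5,0,-1],[0,0,0,25,-3,0,-1],[0,0,0,28,-3,0,-1]]' && python3 -m handwheel '[[0,0,0,4,-0.3,0,-1],[0,0,0,8,-0.8,0,-1],[0,0,0,11,-1.2,0,-1],[0,0,0,12.5,-1.5,0,-1],[0,0,0,12.5,-1.5,0,-1],[0,0,0,12.5,-1.5,0,-1]]' && cat > m.py <<'E'
from h import *
from scipy.optimize import minimize
p=shot("wrist","w%d.png"%(env.state()["clock"]*100)); s=env.state(); e=np.array(s["ee_pos"]); print(s["clock"],e,s["tool_rot"])
d=env.silhouettes(p,"roll_yellow")[0]; mk=d["region"].astype(np.uint8)
mk=cv2.fillConvexPoly(mk,cv2.convexHull(max(cv2.findContours(mk,0,1)[0],key=len)),1)
for dz in (.010,.014,.018):
    z0=e[2]-dz
    r=minimize(lambda v:cost(p,mk,e[0]+v[0],e[1]+v[1],z0),[0,0],method="Nelder-Mead",options=dict(initial_simplex=[[0,0],[.004,0],[0,.004]]))
    print(dz,"roll rel TCP",r.x,r.fun,mk.sum())
for c in ("wrist","side","scene"):
    q=shot(c)
    for k,z in dict(spindle_tip=.08,labeller=0,follower_knob=.107,follower_hinge=.108,roll_yellow=e[2]-.014).items():
        print(c,k,[(np.round(d["xy"]),round(d["confidence"],2),np.round(atz(q,d["xy"],z),4)[:2]) for d in env.tip_of(q,k)[:1]])
E
python3 m.py
```

```text
clock: 10.7
ee_pos: [0.5451, 0.0045, 0.1984]
tool_rot: [-2.218, -2.221, 0.001]
contact_force: [-0.4, 0.1, -0.7]
finger_gap: 0.0584
grasp_force: 43.1
clock: 11.3
ee_pos: [0.5317, 0.1259, 0.1989]
tool_rot: [-2.22, -2.222, 0.002]
contact_force: [-0.4, -0.3, -1.0]
finger_gap: 0.0584
grasp_force: 43.1
11.35 [0.53192126 0.12532175 0.19898914] [ 2.22158723e+00  2.22117311e+00 -1.30618586e-03]
0.01 roll rel TCP [-2.33426094e-05  4.81776476e-04] 1667.0 16054
0.014 roll rel TCP [ 1.44042969e-05 -3.64868164e-04] 768.0 16054
0.018 roll rel TCP [-3.00960541e-05 -1.91801071e-03] 322.0 16054
wrist spindle_tip [(array([313., 156.]), 0.75, array([0.5309, 0.1549]))]
wrist labeller [(array([338., 128.]), 0.97, array([0.5583, 0.172 ]))]
wrist follower_knob [(array([357.,  51.]), 0.85, array([0.564 , 0.2409]))]
wrist follower_hinge []
wrist roll_yellow [(array([316., 244.]), 0.78, array([0.5334, 0.1243]))]
side spindle_tip [(array([335., 281.]), 0.71, array([0.5277, 0.1531]))]
side labeller [(array([323., 306.]), 0.71, array([0.5592, 0.1726]))]
side follower_knob [(array([321., 304.]), 0.89, array([0.5646, 0.2429]))]
side follower_hinge [(array([298., 281.]), 0.98, array([0.6215, 0.1746]))]
side roll_yellow [(array([333., 243.]), 0.96, array([0.5366, 0.1209]))]
scene spindle_tip [(array([245., 188.]), 0.95, array([0.5496, 0.1761]))]
scene labeller [(array([247., 211.]), 0.74, array([0.5502, 0.175 ]))]
scene follower_knob [(array([224., 176.]), 0.44, array([0.562 , 0.2503]))]
scene follower_hinge []
scene roll_yellow [(array([256., 161.]), 0.56, array([0.5297, 0.1244]))]
```

```bash
python3 - <<'E'
from h import *
from scipy.optimize import minimize
p=shot("wrist","w6.png"); e=np.array(env.state()["ee_pos"])
d=env.silhouettes(p,"roll_yellow")[0]; mk=d["region"].astype(np.uint8)
mk=cv2.fillConvexPoly(mk,cv2.convexHull(max(cv2.findContours(mk,0,1)[0],key=len)),1)
r=minimize(lambda v:cost(p,mk,e[0]+v[0],e[1]+v[1],e[2]-v[2]),[0,0,.015],method="Nelder-Mead",options=dict(initial_simplex=[[0,0,.015],[.004,0,.015],[0,.004,.015],[0,0,.022]]))
print(r.x,r.fun)
i=p["image"].copy()
def draw(i,c,rad,col):
    P=np.array([proj(p,c+[rad*np.cos(t),rad*np.sin(t),0]) for t in np.linspace(0,6.283,60)])
    cv2.polylines(i,[np.int32(P*16)],True,col,1,cv2.LINE_AA,4)
for dz,col in ((.014,(255,0,0)),(r.x[2],(0,0,255))):
    for z in (0,.05): draw(i,np.array([e[0]+r.x[0],e[1]+(r.x[1] if dz>.0141 or dz<.0139 else 0),e[2]-dz+z]),.03,col)
c=i[100:360,220:420]
sp=p["image"][115:185,275:375]
cv2.imwrite("pics/g2.png",np.hstack([cv2.resize(c,(400,520)),np.vstack([cv2.resize(sp,(400,280),interpolation=cv2.INTER_CUBIC),np.zeros((240,400,3),np.uint8)])])[:,:,::-1])
E
```

```text
[ 0.0005054  -0.00118123  0.01614715] 300.0
```

View pics/g2.png

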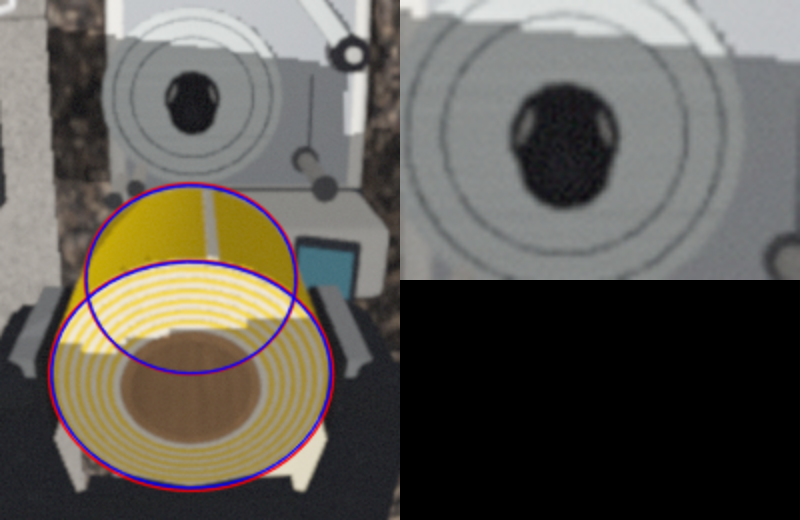

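The overlay matches the held roll, with the roll axis at the TCP to within 1 mm and its underside about 15 mm below it. The spindle (about (316,147) in the frame) sits centred in the platter grooves. I'll fit a groove circle to get its axis.

```bash
cat > ring.py <<'E'
from h import *
from scipy.optimize import minimize
p=shot("wrist"); e=env.state()["ee_pos"]
g=cv2.cvtColor(p["image"],cv2.COLOR_RGB2GRAY).astype(np.float32)
g=g-cv2.GaussianBlur(g,(0,0),5); g=np.clip(cv2.GaussianBlur(g,(0,0),.8),-15,15)
T=np.linspace(0,2*np.pi,180,endpoint=False)
def f(v):
    P=np.float32([proj(p,[v[0]+v[2]*np.cos(t),v[1]+v[2]*np.sin(t),.026]) for t in T])
    return float(cv2.remap(g,P[:,:1],P[:,1:],1).mean())
best=[]
for r0 in (.026,.029,.032,.035,.038,.041,.044):
  for dx in (-.003,.003):
    v=[.532+dx,.154,r0]
    r=minimize(f,v,method="Nelder-Mead",options=dict(xatol=1e-5,fatol=1e-4,initial_simplex=[v,[v[0]-dx,v[1],r0],[v[0],v[1]+.003,r0],[v[0],v[1],r0+.002]]))
    best.append((r.fun,*np.round(r.x,4)))
for b in sorted(best)[:6]: print(b)
for k,z in (("spindle_tip",.08),):
    print([(d["xy"],d["confidence"],atz(p,d["xy"],z)) for d in env.tip_of(p,k)])
print(e)
E
python3 ring.py
```

```text
(np.float64(-9.89134693145752), np.float64(0.5332), np.float64(0.1537), np.float64(0.0313))
(np.float64(-9.891098022460938), np.float64(0.5333), np.float64(0.1537), np.float64(0.0313))
(np.float64(-9.88956069946289), np.float64(0.5332), np.float64(0.1537), np.float64(0.0313))
(np.float64(-7.891672611236572), np.float64(0.5333), np.float64(0.1538), np.float64(0.0407))
(np.float64(-7.890645980834961), np.float64(0.5333), np.float64(0.1538), np.float64(0.0407))
(np.float64(-7.889538764953613), np.float64(0.5333), np.float64(0.1538), np.float64(0.0407))
[([314.4, 155.1], 0.56, array([0.53199481, 0.15659679, 0.08      ]))]
[0.53197457 0.12605976 0.19928114]
```

```bash
python3 -m handwheel '[[0,0,0,1.5,0.1,0,-1],[0,0,0,2.8,0.1,0,-1],[0,0,0,2.8,0.1,3,-1],[0,0,0,2.8,0.1,5.5,-1],[0,0,0,2.8,0.1,7.5,-1],[0,0,0,2.8,0.1,8.5,-1],[0,0,0,2.8,0.1,9,-1],[0,0,0,2.8,0.1,9,-1]]' && python3 -m handwheel '[[0,0,0,0,0,0,-1],[0,0,0,0,0,0,-1],[0,0,0,0,0,0,-1]]' && python3 m.py
```

```text
clock: 13.3
ee_pos: [0.533, 0.1545, 0.1092]
tool_rot: [-2.221, -2.222, 0.0]
contact_force: [-0.0, 0.3, -0.6]
finger_gap: 0.0584
grasp_force: 43.1
clock: 13.6
ee_pos: [0.5336, 0.154, 0.1102]
tool_rot: [2.221, 2.221, 0.002]
contact_force: [-0.3, 0.2, -1.3]
finger_gap: 0.0587
grasp_force: 43.1
13.65 [0.53341574 0.15400234 0.1100161 ] [2.22106722e+00 2.22066372e+00 1.55913928e-03]
0.01 roll rel TCP [ 0.00043689 -0.00015196] 1656.0 16013
0.014 roll rel TCP [ 0.00056518 -0.00067846] 758.0 16013
0.018 roll rel TCP [ 0.00039346 -0.00256402] 325.0 16013
wrist spindle_tip []
wrist labeller [(array([347., 168.]), 0.8, array([0.561 , 0.1751]))]
wrist follower_knob [(array([378.,  80.]), 0.76, array([0.5633, 0.2414]))]
wrist follower_hinge []
wrist roll_yellow [(array([314., 246.]), 0.67, array([0.5333, 0.152 ]))]
side spindle_tip [(array([331., 280.]), 0.84, array([0.5389, 0.1502]))]
side labeller [(array([322., 313.]), 0.79, array([0.5614, 0.1925]))]
side follower_knob [(array([320., 304.]), 0.6, array([0.5658, 0.2431]))]
side follower_hinge [(array([299., 284.]), 0.84, array([0.6183, 0.1842]))]
side roll_yellow [(array([332., 278.]), 0.83, array([0.5373, 0.1546]))]
scene spindle_tip []
scene labeller [(array([248., 209.]), 0.7, array([0.5594, 0.1765]))]
scene follower_knob [(array([227., 176.]), 0.61, array([0.566 , 0.2409]))]
scene follower_hinge []
scene roll_yellow [(array([250., 189.]), 0.51, array([0.5215, 0.1477]))]
```

```bash
python3 -m handwheel '[[0,0,0,0,0,0.3,-1],[0,0,0,0,0,0.3,-1],[0,0,0,0,0,0.3,-1],[0,0,0,0,0,0.3,-1],[0,0,0,0,0,0.3,-1]]' && python3 - <<'E'
from h import *
q=shot("scene")
for k,z in dict(roll_white=.017,tip_box=0,bottle_iso=0,dropper_5=0,follower_knob=.107).items():
    print(k,[(np.round(d["xy"]),round(d["confidence"],2),np.round(atz(q,d["xy"],z),3)[:2]) for d in env.tip_of(q,k)[:1]])
print({k:v for k,v in env.state().items() if k in("clock","ee_pos","contact_force","grasp_force")})
E
```

```text
clock: 15.1
ee_pos: [0.533, 0.154, 0.1063]
tool_rot: [2.221, 2.221, 0.0]
contact_force: [-0.1, -0.7, -0.3]
finger_gap: 0.0586
grasp_force: 43.1
roll_white [(array([427., 234.]), 0.95, array([ 0.524, -0.387]))]
tip_box [(array([327., 214.]), 0.73, array([ 0.592, -0.075]))]
bottle_iso [(array([333., 231.]), 0.57, array([ 0.5  , -0.116]))]
dropper_5 [(array([294., 225.]), 0.66, array([0.503, 0.006]))]
follower_knob [(array([229., 175.]), 0.64, array([0.571, 0.238]))]
{'clock': 15.4, 'ee_pos': array([0.53305937, 0.15402745, 0.10635599]), 'contact_force': array([-0.8656232 ,  0.57620065, -0.01068551]), 'grasp_force': 43.13009614124894}
```

```bash
python3 -c "
from plant import env
print(env.close_job())"
```

```text
the job is handed in; nothing more can be done
None
```

The job is handed in at about 15 s of the 58 s: the follower arm is out at its stop, and the yellow roll is held level on the spindle's axis with its underside about 11 mm above the tip by my measurements. The white roll, tip box and bottles still measure where they stood, and no verdict came back.

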